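# Close up and lock the first-aid wall box

### The arm

A 6-joint arm with a two-finger parallel gripper is mounted at the origin on the work surface. World frame = base frame: x ahead of the robot, y to its left, z up, the work surface at z = 0. Lengths are in m, angles in rad, forces in N, time in s.
With the tool pointing down it reaches from about 0.35 to 0.85 m from the base axis. Payload 8.1 kg.
Tool frame: the origin (TCP) lies midway between the tips of the shut fingers; the grasp point (between the pads) lies 19 mm behind it; z points along the fingers, y is the direction in which the jaws open and shut (so a half turn about z gives the same grasp; the last joint's range is limited). The gripper opens to 93 mm and grips with 3 to 60 N. Pads are 15 mm wide; open, the fingers measure 128 mm over their backs; the gripper's body (75 mm by 188 mm) begins 65 mm behind the grasp point.
Start: joints at [1.125, 0.13, 1.488, -0, 1.523, -0.085], TCP at [0.212, 0.561, 0.219] pointing down, gripper open.
Joint ranges: [-2.96, 2.96], [-0.89, 2.26], [0.02, 2.5], [-1.34, 4.48], [0, 2.73], [-2.66, 2.66]. Speed limits (rad/s): [2.39, 2.39, 2.79, 3.14, 3.14, 3.14].

### API

Orientations are given as a unit quaternion [w, x, y, z].
In Python, from station import manip, camera, calibration, finish_job gives the robot as it stands.
- The arm moves only by the tool carry_out, never from a script. Its argument "series" is a list of rows, each a list of 5 numbers: the opening in per cent of the stroke, from 0 (shut) to 100 (fully open), then the shift along the tool's x, y, z in mm, then the turn about the tool's z in rad. In form: [[grip, dx, dy, dz, turn], ...]. A call has exactly 8 rows; each row shifts and turns the commanded pose from where the row before left it, along the tool's axes as they then stand; what a row does not reach is not made up. A row lasts 1/8 s, in which the tool goes at most 62.5 mm and 10.7 degrees, less where a joint would pass 70% of its speed; a pose out of reach is approached as far as the arm can. A call is refused whole if a number of a shift passes 62.5 or a number of a turn 0.188, either way. A call with a gripper value outside its range is refused whole. The fingers move at their own pace and stop on an object; the grip force is fixed at half the most. Time passes only in rows, so rows that do not move let the fingers close, or fill a call up. It gives the time, the measured TCP pose, the force and the opening at its end, in the units of the state.
- manip.read_state(): the state, without advancing time (a new reading comes with each control period).
- camera(name): name is "scene" or "side" or "wrist"; returns the picture (480x640x3 uint8, red, green, blue); there is no depth.
- calibration(name): a dict with "K" (3x3 intrinsics, pixels), "world_to_cam" (4x4, takes a point from world to camera coordinates); the wrist camera has in their place "T_tool_cam" (4x4, takes a point from camera to tool coordinates, whose origin is the TCP and whose axes are the flange's). Camera axes: x right, y down, z forward; pixel columns grow to the right and rows downward; lengths in m; the calibration is good to about 2 mm. A picture is of the moment at which its call begins: read the wrist's pose just before it. calibration takes no time and is no camera call.
- finish_job(): hands the job in, once; it reports no verdict.
The state is a dict: "time": time; "joint_positions": joint angles; "qvel": joint speeds; "effort": joint torques, N m; "tool_pos": TCP position; "eef_rot": TCP orientation; "wrist_force": force on the tool from outside, world axes, zero at the start; "ft_torque": the same for the moment, N m; "gripper_width": finger opening in m.
Only numpy, scipy, OpenCV 4.12 (cv2) and the standard library are available. Lean on these libraries where they do the work, as an engineer would, in place of code of your own. Each camera call takes 0.05 s, during which the arm holds its last target. There are 200 camera calls.

### The job

Close up the cedar first-aid box with closed fingers: press the lid of the small tin fully home, then press the torch's end button all the way in, then push the raised flap over so that it drops shut, and last press the lock button on the front of the box all the way down. Only press and push: lift nothing, and leave the tin, torch, jar and splint standing or lying in their places and the bottle on the bench undisturbed.

Things in the scene. Friction and masses are not known exactly. Their poses are not given: they have to be found in the camera images.
- box: Cedar box 290 x 160 mm (x, y), walls 10 mm, fixed, on a low white board (500 x 18 mm, 144 mm high) at its +y side. Origin on the bench below its middle; x along it, y from lock front to hinge, z up. Above the bench: cork-lined steel tray floor 63, rim 148, top of the shut flap 160 mm. Tin, torch and jar stand in a row along x, 85 mm apart, in any order; the splint lies in front of them.
- flap_hinge (a point): Middle of the flap's hinge line, on the rim at the box's +y side (box frame 0, 80, 148 mm); the hinge line runs along the box's x.
- flap_edge (a point): Middle of the free edge of the cedar flap lid, 160 mm from the hinge line, half-way through the flap's 12 mm thickness; the flap is 294 mm long in x. At the start it leans back beyond the board, its edge about 265 mm above the bench.
- flap (a joint): Angle of the flap, rad: 0 shut, 1.57 upright, 2.3 leaning back against its stop as at the start. A free hinge with a soft-close damper, flap 0.25 kg: pushed at its edge towards the box (about 1 to 2 N) it rises, and once past upright it drops shut by itself in 1 to 2 s.
- tin_lid_top (a point): Centre of the upper face of the tin's push-fit lid (66 mm diameter); it moves with the lid. About 58 mm above the tray floor with the lid proud, 50 mm with it home.
- tin_lid (a joint): How far the tin lid has been pushed down, m: 0 to 0.002 at the start, 0.008 fully home on a hard stop. Moves with about 4 N and stays where it is left.
- tin: Small round aluminium tin, loose, 62 mm diameter, 48 mm high without its lid, 0.1 kg; origin at the centre of its underside, z up.
- torch_button_top (a point): Centre of the upper face of the torch's round end button (22 mm diameter); moves with it. 76 mm above the tray floor when out.
- torch_button (a joint): How far the torch's button is in, m: 0 out as at the start, 0.006 fully in on a hard stop (then 2 mm proud). Moves with about 3 N and stays in.
- torch: White plastic pocket torch, loose, standing on its 46 mm wide head, with a 34 mm wide body and the button on top; 68 mm high without the button, 0.12 kg; origin at the centre of its underside, z up.
- lock_top (a point): Centre of the upper face of the lock button, a steel plunger of 22 mm diameter standing upright on a dark 44 x 32 mm steel case outside the middle of the box's front (box frame 0, -96, 170 mm when up); moves with it.
- lock (a joint): How far the lock button is down, m: 0 up as at the start, 0.008 fully down on a hard stop (then 8 mm above its case). Moves with about 4 N and stays down.
- jar: Closed blue plastic jar, loose, 50 mm diameter, 66 mm high; stands in the row, to be left alone. Origin at the centre of its underside, z up.
- splint: Hard silicone finger splint, a grey gutter 70 x 18 x 13 mm, loose, lying along the front of the tray, to be left alone. Origin at the centre of its underside.
- dispenser: Clear bottle, loose, 64 mm diameter, 150 mm high, standing on the bench to the robot's right of the box, to be left alone. Origin at the centre of its underside, z up.
There are look-alikes about, which are no part of the job. Leave any black, brown or red look-alike of the tin alone.

How it is judged:
On the way, in this order (a step that is already met when the one before it is completed fails the run):
1. the tin lid is pressed home (value of joint tin_lid above 0.0065 m), for 0.1 s.
2. the torch button is pressed in (value of joint torch_button above 0.0048 m), for 0.1 s.
3. the flap is shut (value of joint flap below 0.05 rad), for 0.2 s.
4. the lock button is pressed down (value of joint lock above 0.0065 m), for 0.1 s.
At the end, for the whole second after the job is handed in: Tin lid and lock button within 1.5 mm of fully down, torch button within 1.2 mm, flap within 0.05 rad of shut; tin and torch at rest within 35 mm, jar, splint and bottle within 30 mm of where they were; tin, torch, jar and bottle upright within 0.15 rad (value of joint each of tin_lid, lock above 0.0065 m and value of joint torch_button above 0.0048 m and value of joint flap below 0.05 rad and distance of each of tin, torch from where it was at the start of the episode below 0.035 m and distance of each of jar, splint, dispenser from where it was at the start of the episode below 0.03 m and angle between each of tin, torch, jar, dispenser's own z axis and vertical below 0.15 rad and linear speed of each of tin, torch below 0.02 m/s); the robot touches nothing.
It fails at once if something is done out of order: torch button before the tin lid is home, flap before the torch button is in, or lock before the flap is shut ((value of joint torch_button above 0.003 m and not (value of joint tin_lid above 0.0065 m)) or (value of joint flap below 1.2 rad and not (value of joint torch_button above 0.0048 m)) or (value of joint lock above 0.003 m and value of joint flap above 0.1 rad)).
It fails at once if the tin or torch is lifted off the tray (z of any of tin, torch in the frame of box above 0.075 m).
It fails at once if the tin or torch is pushed more than 35 mm out of its place (distance of any of tin, torch from where it was at the start of the episode above 0.035 m).
It fails at once if the jar, splint or bottle is moved more than 30 mm (distance of any of jar, splint, dispenser from where it was at the start of the episode above 0.03 m).
It fails at once if the tin, torch, jar or bottle is knocked over (angle between any of tin, torch, jar, dispenser's own z axis and vertical above 0.5 rad).
It also fails if it takes over 51 s, if anything falls off the work surface, if the arm or the gripper's body presses on something with over 40 N, if the wrist force passes 120 N, or if a joint passes its speed limit or range.

## Working session

There is one attempt and no reset: what is moved stays moved. The work goes in short steps, Python scripts to look and compute and a tool call to move; the robot and the scene stay as the last step left them, time stands still between calls to the robot, and variables do not carry over. Pictures are saved under pics/ and viewed, about 8 in all and at most 12, crops included, and the job is handed in when it is done.

Besides the shell and the picture viewer there is one more tool, called after "Emit:" by a JSON object that holds its "name" and its "arguments". carry_out: Moves the arm, as the interface text tells. Its arguments: {"type":"object","properties":{"series":{"type":"array","items":{"type":"array","items":{"type":"number"}}}},"required":["series"]}

```bash
mkdir -p pics; cat > h.py <<'E'
import numpy as np, cv2
from station import manip, camera, calibration, finish_job
def save(n,f):
    im=camera(n); cv2.imwrite('pics/'+f,im[:,:,::-1]); return im
def P(n):
    c=calibration(n); return np.array(c['K'])@np.array(c['world_to_cam'])[:3]
def ray(n,uv,z):
    p=P(n); u,v=uv
    A=np.array([p[0]-u*p[2],p[1]-v*p[2]])
    return np.linalg.solve(A[:,:2],-(A[:,2]*z+A[:,3]))
def tri(a,uva,b,uvb):
    A=[]
    for p,(u,v) in((P(a),uva),(P(b),uvb)): A+= [p[0]-u*p[2],p[1]-v*p[2]]
    A=np.array(A); return np.linalg.lstsq(A[:,:3],-A[:,3],rcond=None)[0]
def proj(n,X):
    q=P(n)@np.append(X,1); return q[:2]/q[2]
E
python3 - <<'E'
from h import *
save('scene','s1.png'); save('side','d1.png')
s=manip.read_state(); print(s['time'],s['tool_pos'],s['eef_rot'],s['gripper_width'])
for n in('scene','side'):
    c=calibration(n); w=np.array(c['world_to_cam']); print(n,c['K'][0][0],-w[:3,:3].T@w[:3,3], w[2,:3])
print(calibration('wrist'))
E
```

```text
0.1 [0.21158462 0.56090199 0.21769412] [-2.04900596e-04  1.79443680e-01  9.83767894e-01 -8.09098401e-04] 0.09303626353237754
scene 549.1056696065044 [ 1.04839027 -0.57125272  1.04662436] [-0.38434001  0.40648834 -0.82888479]
side 589.576953136027 [0.17454841 0.5099137  0.96621549] [ 0.3980725  -0.55635084 -0.72939155]
{'K': array([[381.92596543,   0.        , 319.0329229 ],
       [  0.        , 381.92596543, 241.7210755 ],
       [  0.        ,   0.        ,   1.        ]]), 'T_tool_cam': array([[-2.87101400e-05, -9.66370207e-01, -2.57154861e-01,
         7.15393989e-02],
       [ 9.99999985e-01,  1.67019653e-05, -1.74410163e-04,
        -5.83746897e-04],
       [ 1.72839777e-04, -2.57154862e-01,  9.66370192e-01,
        -1.66993868e-01],
       [ 0.00000000e+00,  0.00000000e+00,  0.00000000e+00,
         1.00000000e+00]])}
```

View pics/s1.png

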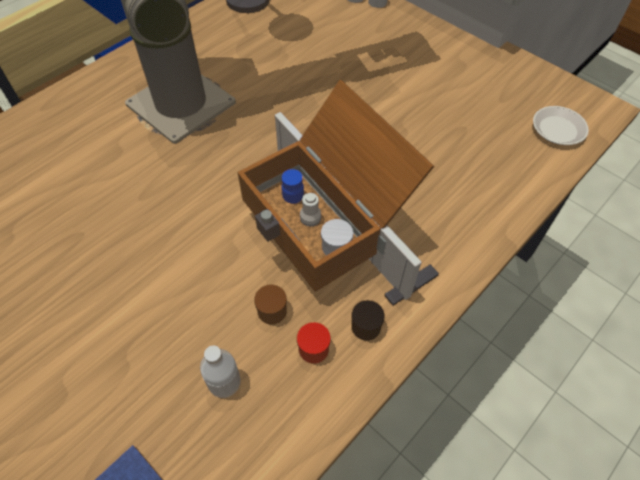

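View pics/d1.png

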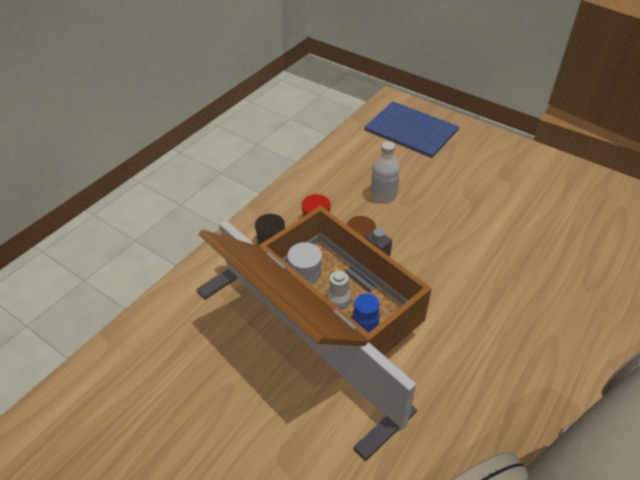

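Both views show the silver tin, torch (middle) and blue jar in a row in the box, with the flap leaning back. The tin is at scene (337,232) / side (305,256), the torch at (310,198) / (339,275), and the lock at (265,214) / (379,232). I'll enlarge both views to refine these.

```bash
python3 - <<'E'
from h import *
a=cv2.imread('pics/s1.png')[140:290,230:430]; b=cv2.imread('pics/d1.png')[200:350,245:445]
r=lambda i:cv2.resize(i,(800,600),interpolation=cv2.INTER_CUBIC)
cv2.imwrite('pics/s2.png',r(a)); cv2.imwrite('pics/d2.png',r(b))
for n,p,q in(('tin',(337,232),(305,256)),('torch',(310,198),(339,275)),('lock',(265,214),(379,232)),('jar',(291,176),(368,303))): print(n,tri('scene',p,'side',q).round(4))
E
```

```text
tin [ 0.6464 -0.0832  0.115 ]
torch [ 0.5565 -0.0685  0.1347]
lock [ 0.5387 -0.1762  0.1681]
jar [ 0.4812 -0.0498  0.1279]
```

View pics/s2.png

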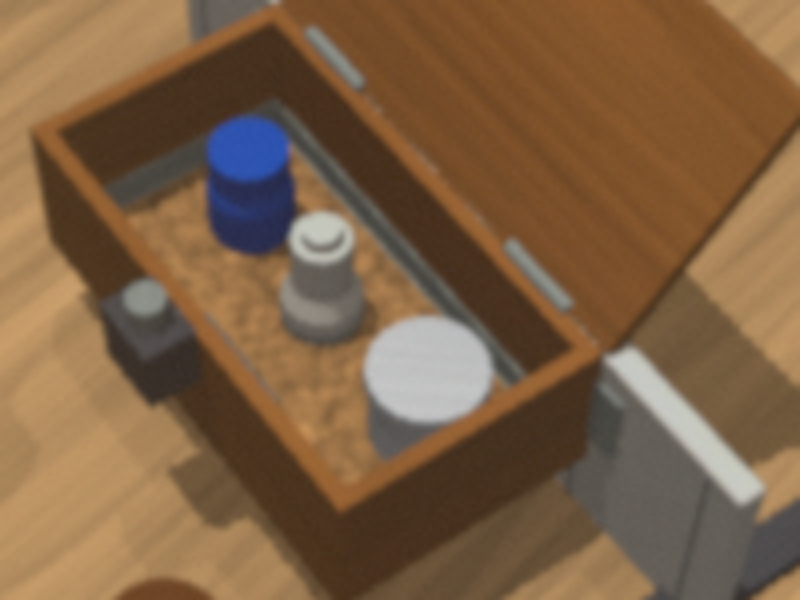

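View pics/d2.png

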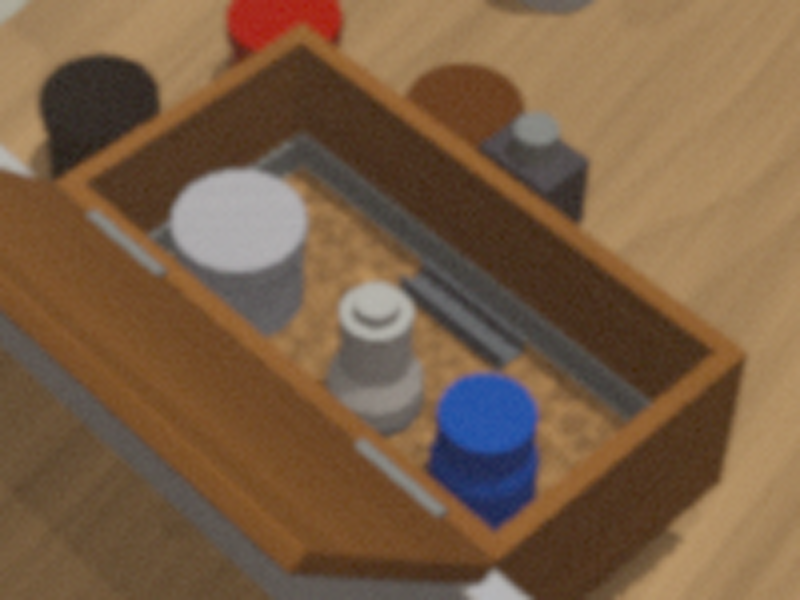

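```bash
python3 - <<'E'
from h import *
from scipy.optimize import least_squares
B={(-145,-80):((238.75,173),(431.25,288.75)),(-145,80):((299.25,143),(369.25,338.75)),(145,-80):((315.75,267),(320.75,206.75)),(145,80):((380,227.5),(260,245.5))}
for k,v in B.items(): print(k,tri('scene',v[0],'side',v[1]).round(4))
def f(p):
    r=[];c,s=np.cos(p[2]),np.sin(p[2])
    for (x,y),(a,b) in list(B.items())+[((0,-96),((266.75,214),(379,232.25)))]:
        X=[p[0]+(c*x-s*y)/1e3,p[1]+(s*x+c*y)/1e3,.170 if y==-96 else .148]
        r+=list(proj('scene',X)-a)+list(proj('side',X)-b)
    return r
q=least_squares(f,[.56,-.09,-.2]); p=q.x; print(p,np.round(q.fun,1))
c,s=np.cos(p[2]),np.sin(p[2]); R=np.array([[c,-s],[s,c]])
for n,a,b in(('tin',(337,232.75),(304.75,255)),('torch',(311.25,198.25),(339.5,275.5)),('lock',(266.75,214),(379,232.25)),('jar',(291.9,177),(366.7,303.5)),('redtop',(313.5,337.5),(316,203.5)),('disp',(213,354),(388,147))):
    X=tri('scene',a,'side',b); print(n,X.round(4),(R.T@(X[:2]-p[:2])).round(4))
s=manip.read_state()
from scipy.spatial.transform import Rotation as Ro
print(Ro.from_quat(np.roll(s['eef_rot'],-1)).as_matrix().round(3))
for n,z in(('hinge0',80),('lock',-96)): print(n,p[:2]+R@[0,z/1e3])
E
```

```text
(-145, -80) [ 0.402  -0.1303  0.1431]
(-145, 80) [0.4351 0.0217 0.1425]
(145, -80) [ 0.6837 -0.1867  0.1452]
(145, 80) [ 0.7145 -0.0331  0.1465]
[ 0.55882648 -0.08144142 -0.20035553] [-1.6 -1.8  0.4 -1.5 -0.  -3.3 -0.5  0.7 -0.7  0.3 -0.3 -1.8  1.  -0.1
 -1.7 -0.7 -0.5 -0.4  0.  -1.1]
tin [ 0.648  -0.0847  0.1155] [0.088  0.0145]
torch [ 0.5567 -0.0677  0.1337] [-0.0048  0.0131]
lock [ 0.5395 -0.1747  0.1679] [-0.0004 -0.0952]
jar [ 0.4833 -0.0491  0.1257] [-0.0805  0.0167]
redtop [ 0.7534 -0.2653  0.056 ] [ 0.2273 -0.1414]
disp [ 0.6746 -0.4338  0.1435] [ 0.1836 -0.3222]
[[-0.936  0.353 -0.001]
 [ 0.353  0.936 -0.002]
 [ 0.    -0.002 -1.   ]]
hinge0 [ 0.5747479  -0.00304175]
lock [ 0.53972077 -0.17552102]
```

Emit:
{"name": "carry_out", "arguments": {"series": [[0,0,0,-45,0.176],[0,0,0,-45,0.176],[0,0,0,-45,0.176],[0,0,0,-45,0.176],[0,0,0,0,0.176],[0,0,0,0,0.176],[0,0,0,0,0.176],[0,0,0,0,0.176]]}}

```text
time: 1.1
tool_pos: [0.2117, 0.5613, 0.398]
eef_rot: [0.0, 0.775, 0.632, -0.001]
wrist_force: [-0.1, -0.8, -0.8]
gripper_width: 0.0175
```

Emit:
{"name": "carry_out", "arguments": {"series": [[0,-34,35,0,0],[0,-34,35,0,0],[0,-34,35,0,0],[0,-34,35,0,0],[0,-34,35,0,0],[0,-34,35,0,0],[0,-34,35,0,0],[0,-34,35,0,0]]}}

```text
time: 2.1
tool_pos: [0.4333, 0.2382, 0.3982]
eef_rot: [-0.0, 0.773, 0.634, -0.0]
wrist_force: [1.0, 0.8, -0.4]
gripper_width: 0.0005
```

Emit:
{"name": "carry_out", "arguments": {"series": [[0,-34,35,0,0],[0,-34,35,0,0],[0,-34,35,0,0],[0,-34,35,0,0],[0,-34,35,0,0],[0,-34,35,0,0],[0,-34,35,0,0],[0,0,0,0,0]]}}

```text
time: 3.1
tool_pos: [0.6269, -0.045, 0.396]
eef_rot: [-0.001, 0.775, 0.632, -0.001]
wrist_force: [-0.6, -0.1, 0.6]
gripper_width: 0.0003
```

```bash
cat >> h.py <<'E'
from scipy.spatial.transform import Rotation as Ro
def wP(s):
    c=calibration('wrist'); T=np.eye(4); T[:3,:3]=Ro.from_quat(np.roll(s['eef_rot'],-1)).as_matrix(); T[:3,3]=s['tool_pos']
    W=np.linalg.inv(T@np.array(c['T_tool_cam'])); return np.array(c['K'])@W[:3]
def wray(s,uv,z):
    p=wP(s);u,v=uv;A=np.array([p[0]-u*p[2],p[1]-v*p[2]]); return np.linalg.solve(A[:,:2],-(A[:,2]*z+A[:,3]))
def axes(s): return Ro.from_quat(np.roll(s['eef_rot'],-1)).as_matrix()
E
python3 - <<'E'
from h import *
import json
s=manip.read_state(); save('wrist','w1.png'); json.dump({k:np.array(s[k]).tolist() for k in('tool_pos','eef_rot')},open('w1.json','w'))
p=wP(s)
for n,X in(('tin',(.648,-.0847,.120)),('torch',(.5567,-.0677,.139)),('lock',(.5395,-.1750,.17))):
    q=p@np.append(X,1); print(n,q[:2]/q[2])
E
```

```text
tin [344.30018034 231.2814348 ]
torch [264.17426082 236.45778469]
lock [267.91968576 335.4686554 ]
```

View pics/w1.png

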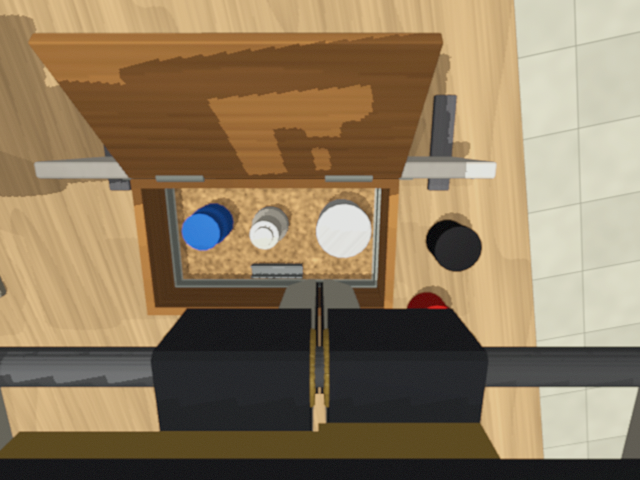

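The wrist view shows the tin at pixel (344,231) and the torch button at about (265,233). The estimates from the fixed cameras predicted (344,231) and (264,236), so they agree to within about 3 mm. Next I move over the tin and go down.

Emit:
{"name": "carry_out", "arguments": {"series": [[0,-17,14,0,0],[0,-18,15,0,0],[0,0,0,50,0],[0,0,0,50,0],[0,0,0,50,0],[0,0,0,50,0],[0,0,0,50,0],[0,0,0,10,0]]}}

```text
time: 4.15
tool_pos: [0.6445, -0.0802, 0.1343]
eef_rot: [-0.003, 0.773, 0.634, -0.002]
wrist_force: [1.1, 0.4, -0.0]
gripper_width: 0.0006
```

```bash
python3 - <<'E'
from h import *
import json
s=json.load(open('w1.json')); print(wray(s,(265,233),.139),wray(s,(344,231),.12))
s=manip.read_state(); print(s['tool_pos'],s['wrist_force'],axes(s)[:,2])
E
```

```text
[ 0.55858381 -0.06392392] [ 0.64770703 -0.08428605]
[ 0.64453992 -0.08015059  0.13432702] [ 1.05690861  0.41742504 -0.00322617] [-0.00741145  0.00174804 -0.99997101]
```

Emit:
{"name": "carry_out", "arguments": {"series": [[0,-3,4,5,0],[0,0,0,4,0],[0,0,0,3,0],[0,0,0,2,0],[0,0,0,2,0],[0,0,0,2,0],[0,0,0,0,0],[0,0,0,0,0]]}}

```text
time: 5.15
tool_pos: [0.6511, -0.0857, 0.1206]
eef_rot: [-0.0, 0.774, 0.634, -0.0]
wrist_force: [0.4, -0.4, -0.2]
gripper_width: 0.0
```

Emit:
{"name": "carry_out", "arguments": {"series": [[0,-1,-2,2,0],[0,0,0,2,0],[0,0,0,1,0],[0,0,0,1,0],[0,0,0,1,0],[0,0,0,1,0],[0,0,0,0,0],[0,0,0,0,0]]}}

```text
time: 6.15
tool_pos: [0.6494, -0.0863, 0.1133]
eef_rot: [0.0, 0.774, 0.634, 0.0]
wrist_force: [2.2, 0.5, 6.5]
gripper_width: 0.0007
```

Emit:
{"name": "carry_out", "arguments": {"series": [[0,0,0,1,0],[0,0,0,1,0],[0,0,0,1,0],[0,0,0,1,0],[0,0,0,0,0],[0,0,0,0,0],[0,0,0,0,0],[0,0,0,0,0]]}}

```text
time: 7.15
tool_pos: [0.6496, -0.0864, 0.1131]
eef_rot: [0.001, 0.773, 0.634, 0.001]
wrist_force: [-10.0, 3.3, 28.4]
gripper_width: 0.0007
```

Force climbed to 28 N while the height stayed at 0.113 m, so the lid is on its hard stop. Next is the torch.

Emit:
{"name": "carry_out", "arguments": {"series": [[0,0,0,-30,0],[0,0,0,-30,0],[0,1,-31,0,0],[0,1,-31,0,0],[0,1,-32,0,0],[0,0,0,10,0],[0,0,0,10,0],[0,0,0,0,0]]}}

```text
time: 8.15
tool_pos: [0.5567, -0.0649, 0.1467]
eef_rot: [-0.001, 0.774, 0.634, -0.001]
wrist_force: [0.3, 0.1, -0.9]
gripper_width: 0.0006
```

```bash
python3 - <<'E'
from h import *
s=manip.read_state(); print(s['tool_pos'],s['wrist_force'],axes(s)[:,2])
im=camera('side')
im2=camera('scene')
r=lambda i:cv2.resize(i[:,:,::-1],(400,400),interpolation=cv2.INTER_CUBIC)
cv2.imwrite('pics/c3.png',np.hstack([r(im[200:300,290:390]),r(im2[150:250,270:370])]))
E
```

```text
[ 0.55674066 -0.06488754  0.14671683] [ 0.31796705  0.06482695 -0.91877164] [-3.08592510e-03  4.91843791e-04 -9.99995118e-01]
```

View pics/c3.png

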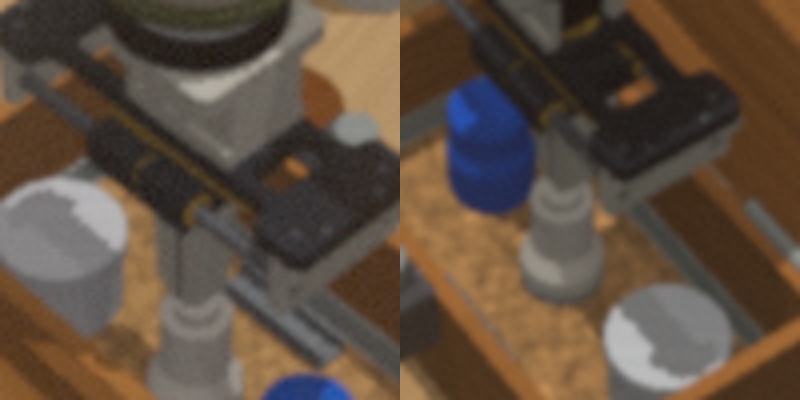

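The fingers sit centred just above the torch button in both views (side crop button at (196,305), scene crop at (562,200)). The tin has stayed put and is upright. Now I press.

Emit:
{"name": "carry_out", "arguments": {"series": [[0,0,0,3,0],[0,0,0,3,0],[0,0,0,2,0],[0,0,0,2,0],[0,0,0,1,0],[0,0,0,1,0],[0,0,0,0,0],[0,0,0,0,0]]}}

```text
time: 9.25
tool_pos: [0.5574, -0.0648, 0.1367]
eef_rot: [0.0, 0.774, 0.634, 0.0]
wrist_force: [-1.0, -0.2, 2.0]
gripper_width: -0.0001
```

Emit:
{"name": "carry_out", "arguments": {"series": [[0,0,0,1,0],[0,0,0,1,0],[0,0,0,1,0],[0,0,0,1,0],[0,0,0,0,0],[0,0,0,0,0],[0,0,0,0,0],[0,0,0,0,0]]}}

```text
time: 10.25
tool_pos: [0.5577, -0.0649, 0.1333]
eef_rot: [0.0, 0.774, 0.634, 0.0]
wrist_force: [-1.9, 0.4, 6.3]
gripper_width: 0.0004
```

Emit:
{"name": "carry_out", "arguments": {"series": [[0,0,0,1,0],[0,0,0,1,0],[0,0,0,1,0],[0,0,0,0,0],[0,0,0,0,0],[0,0,0,0,0],[0,0,0,0,0],[0,0,0,0,0]]}}

```text
time: 11.25
tool_pos: [0.5592, -0.0651, 0.1334]
eef_rot: [0.002, 0.774, 0.634, 0.002]
wrist_force: [-6.3, 1.7, 22.2]
gripper_width: 0.0004
```

Again a hard stop, at 0.133 m with 22 N. I lift and go behind the flap.

Emit:
{"name": "carry_out", "arguments": {"series": [[0,0,0,-35,0],[0,0,0,-35,0],[0,0,0,-35,0],[0,0,0,-35,0],[0,0,0,-35,0],[0,0,0,-35,0],[0,0,0,-35,0],[0,0,0,-35,0]]}}

```text
time: 12.25
tool_pos: [0.5573, -0.0648, 0.4102]
eef_rot: [-0.0, 0.774, 0.634, -0.0]
wrist_force: [0.2, -0.9, 0.4]
gripper_width: 0.0007
```

Emit:
{"name": "carry_out", "arguments": {"series": [[0,40,1,0,0],[0,40,1,0,0],[0,40,1,0,0],[0,40,1,0,0],[0,40,1,0,0],[0,25,0,0,0],[0,0,0,0,0],[0,0,0,0,0]]}}

```text
time: 13.25
tool_pos: [0.6065, 0.1542, 0.4092]
eef_rot: [0.0, 0.774, 0.634, -0.0]
wrist_force: [-0.1, 0.1, 0.4]
gripper_width: 0.0006
```

```bash
python3 - <<'E'
from h import *
s=manip.read_state(); print(s['tool_pos'],s['wrist_force'])
c,q=np.cos(-.2),np.sin(-.2);R=np.array([[c,-q],[q,c]]); print(R.T@(s['tool_pos'][:2]-np.array([.5588,-.0814])))
a=save('side','d4.png')
b=camera('scene')
cv2.imwrite('pics/c4.png',np.hstack([a,b])[:,:,::-1][::1,::1][:480]); cv2.imwrite('pics/c4.png',cv2.resize(cv2.imread('pics/c4.png'),(800,300)))
E
```

```text
[0.60651788 0.15422784 0.40919828] [-0.05413261  0.12564038  0.41424035]
[-4.53231844e-05  2.40411048e-01]
```

View pics/c4.png

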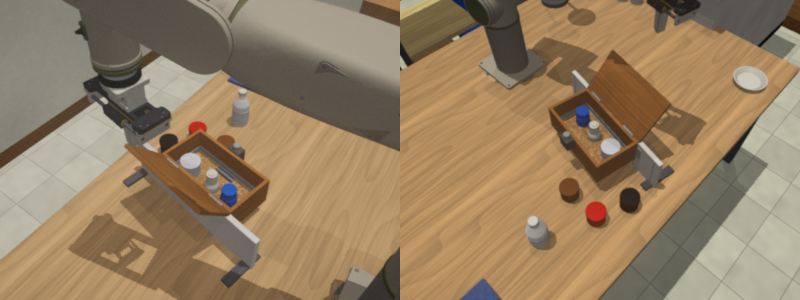

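The tin, torch and jar are all in place and the flap still leans back. The gripper is above and behind the flap edge (box y = 0.240). I lower it and push.

Emit:
{"name": "carry_out", "arguments": {"series": [[0,0,0,40,0],[0,0,0,40,0],[0,0,0,40,0],[0,0,0,40,0],[0,0,0,8,0],[0,0,0,0,0],[0,0,0,0,0],[0,0,0,0,0]]}}

```text
time: 14.35
tool_pos: [0.6075, 0.1549, 0.2437]
eef_rot: [0.001, 0.774, 0.634, 0.001]
wrist_force: [-0.2, 0.3, -0.7]
gripper_width: 0.0007
```

Emit:
{"name": "carry_out", "arguments": {"series": [[0,-12,0,0,0],[0,-12,0,0,0],[0,-10,0,0,0],[0,-8,0,0,0],[0,-8,0,0,0],[0,-8,0,0,0],[0,-8,0,0,0],[0,0,0,0,0]]}}

```text
time: 15.35
tool_pos: [0.5933, 0.0891, 0.2413]
eef_rot: [0.0, 0.774, 0.633, -0.0]
wrist_force: [0.1, 0.9, -0.6]
gripper_width: 0.0001
```

Emit:
{"name": "carry_out", "arguments": {"series": [[0,-9,0,0,0],[0,-9,0,0,0],[0,-9,0,0,0],[0,-9,0,0,0],[0,-9,0,0,0],[0,-9,0,0,0],[0,-9,0,0,0],[0,-9,0,0,0]]}}

```text
time: 16.35
tool_pos: [0.5792, 0.0189, 0.2416]
eef_rot: [-0.0, 0.774, 0.634, -0.0]
wrist_force: [-0.3, 0.7, 0.2]
gripper_width: 0.0002
```

Emit:
{"name": "carry_out", "arguments": {"series": [[0,-9,0,0,0],[0,-9,0,0,0],[0,-9,0,0,0],[0,-9,0,0,0],[0,-9,0,0,0],[0,0,0,0,0],[0,0,0,0,0],[0,0,0,0,0]]}}

```text
time: 17.35
tool_pos: [0.5706, -0.0244, 0.2416]
eef_rot: [-0.0, 0.773, 0.634, 0.0]
wrist_force: [-0.2, 0.5, 0.9]
gripper_width: 0.0005
```

```bash
python3 - <<'E'
from h import *
s=manip.read_state(); print(s['tool_pos'],s['wrist_force'])
a=camera('side');b=camera('scene')
cv2.imwrite('pics/c5.png',cv2.resize(np.hstack([a[120:440,150:550],b[60:380,160:560]]),(800,320))[:,:,::-1])
E
```

```text
[ 0.57057005 -0.02436916  0.24163591] [-0.19275614  0.54990122  0.88876806]
```

View pics/c5.png

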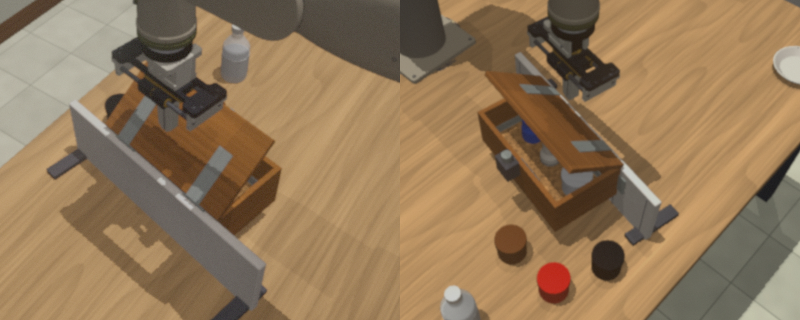

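The flap is past upright and dropping by itself. I lift and wait, then go over the lock.

Emit:
{"name": "carry_out", "arguments": {"series": [[0,0,0,-30,0],[0,0,0,-30,0],[0,0,0,0,0],[0,0,0,0,0],[0,0,0,0,0],[0,0,0,0,0],[0,0,0,0,0],[0,0,0,0,0]]}}

```text
time: 18.45
tool_pos: [0.5705, -0.0246, 0.3014]
eef_rot: [-0.0, 0.774, 0.634, -0.0]
wrist_force: [0.1, -0.4, 0.7]
gripper_width: 0.0007
```

Emit:
{"name": "carry_out", "arguments": {"series": [[0,-25,0,0,0],[0,-25,0,0,0],[0,-26,0,0,0],[0,-26,0,0,0],[0,-26,0,0,0],[0,-26,0,0,0],[0,0,0,0,0],[0,0,0,0,0]]}}

```text
time: 19.45
tool_pos: [0.5403, -0.1752, 0.3016]
eef_rot: [-0.0, 0.774, 0.634, 0.0]
wrist_force: [0.4, 0.8, -0.0]
gripper_width: 0.0005
```

```bash
python3 - <<'E'
from h import *
s=manip.read_state(); print(s['tool_pos'],s['wrist_force'],axes(s)[:,2], axes(s)[:,:2].T@(np.array([.5397,-.1753,0])-s['tool_pos']))
a=camera('side');b=camera('scene')
cv2.imwrite('pics/c6.png',cv2.resize(np.hstack([a[180:380,230:480],b[120:320,210:460]]),(800,320))[:,:,::-1])
E
```

```text
[ 0.54034386 -0.17521231  0.30164472] [ 0.39857909  0.7588854  -0.00673301] [ 1.27255852e-04  3.71472044e-04 -9.99999923e-01] [-0.00033017 -0.00062956]
```

View pics/c6.png

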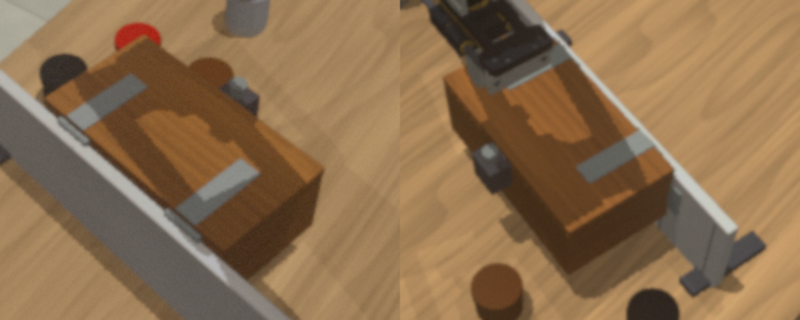

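The flap is shut flush and the lock button is clear (right crop at (488,152)). Now I lower onto the lock.

Emit:
{"name": "carry_out", "arguments": {"series": [[0,0,0,40,0],[0,0,0,40,0],[0,0,0,40,0],[0,0,0,4,0],[0,0,0,3,0],[0,0,0,2,0],[0,0,0,2,0],[0,0,0,0,0]]}}

```text
time: 20.55
tool_pos: [0.5405, -0.1758, 0.1713]
eef_rot: [0.0, 0.774, 0.634, 0.0]
wrist_force: [0.6, 0.7, 1.5]
gripper_width: 0.0003
```

Emit:
{"name": "carry_out", "arguments": {"series": [[0,0,0,2,0],[0,0,0,2,0],[0,0,0,1,0],[0,0,0,1,0],[0,0,0,1,0],[0,0,0,1,0],[0,0,0,0,0],[0,0,0,0,0]]}}

```text
time: 21.55
tool_pos: [0.5403, -0.1757, 0.1627]
eef_rot: [0.0, 0.774, 0.634, 0.0]
wrist_force: [1.5, -1.4, 2.8]
gripper_width: 0.0003
```

Emit:
{"name": "carry_out", "arguments": {"series": [[0,0,0,1,0],[0,0,0,1,0],[0,0,0,1,0],[0,0,0,0,0],[0,0,0,0,0],[0,0,0,0,0],[0,0,0,0,0],[0,0,0,0,0]]}}

```text
time: 22.55
tool_pos: [0.5404, -0.1757, 0.1621]
eef_rot: [0.001, 0.774, 0.634, 0.0]
wrist_force: [-5.6, 2.0, 19.8]
gripper_width: 0.0006
```

Hard stop at 0.162 m with 20 N. I lift clear and check.

Emit:
{"name": "carry_out", "arguments": {"series": [[0,0,0,-30,0],[0,0,0,-40,0],[0,0,0,-40,0],[0,0,0,-40,0],[0,0,0,0,0],[0,0,0,0,0],[0,0,0,0,0],[0,0,0,0,0]]}}

```text
time: 23.55
tool_pos: [0.5397, -0.1754, 0.3081]
eef_rot: [-0.001, 0.774, 0.634, -0.001]
wrist_force: [-0.2, -0.1, -0.4]
gripper_width: 0.0004
```

```bash
python3 - <<'E'
from h import *
s=manip.read_state(); print(s['time'],s['tool_pos'],s['wrist_force'])
a=camera('side');b=camera('scene')
cv2.imwrite('pics/c7.png',cv2.resize(np.hstack([a[130:380,230:480],b[160:410,180:430]]),(800,400))[:,:,::-1])
E
```

```text
23.55 [ 0.53965192 -0.17535676  0.30811634] [-0.19182197 -0.05158936 -0.40053101]
```

View pics/c7.png

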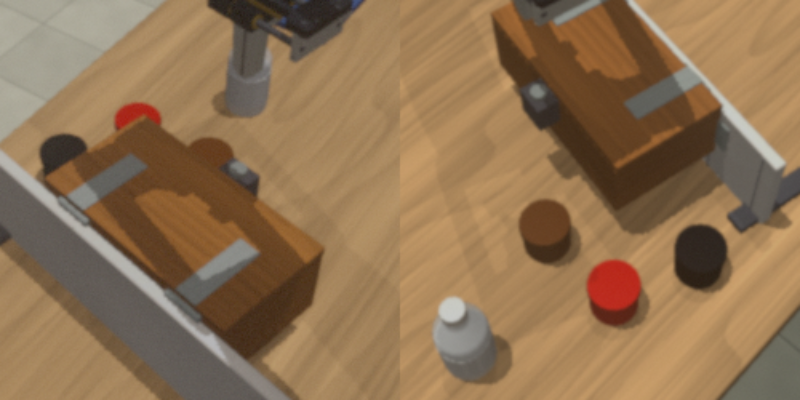

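The flap is shut and the lock button is low in its case (right crop at (540,92)). The bottle (right crop at (463,340)) is undisturbed and the robot is clear of everything.

```bash
python3 -c "
from station import finish_job; print(finish_job())"
```

```text
the job is handed in; nothing more can be done
None
```

I did all four steps in order with closed fingers and handed the job in at about 24 s of the 51 s allowed; no verdict was reported.

| Step | Check |
|---|---|
| Tin lid | Stopped at tip height 113 mm under 28 N, where the text puts it fully home |
| Torch button | Stopped at 133 mm under 22 N, where the text puts it fully in |
| Flap | Pushed past upright, dropped by itself, and looked shut in both camera views |
| Lock button | Stopped at 162 mm under 20 N, where the text puts it fully down |

In the last pictures the flap was still shut, the lock button was low and the bottle was in its place. The gripper was clear, with the wrist force near zero.

- **Not checked after closing:** the tin, torch, jar and splint are hidden under the flap. The tin, torch and jar were last seen standing in place after both presses; I made no separate check of the splint.
- **Disagreement:** heights measured from the two fixed cameras came out 2 to 6 mm lower than the text. The contact heights matched the text, so I went by those.

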